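Lay out the tube-preparation pile

ROBOT

A 7-joint arm with a two-finger parallel gripper is mounted at the origin on the work surface. World frame = base frame: x ahead of the robot, y to its left, z up, the work surface at z = 0. Lengths are in mm, angles in rad, forces in N, time in s.
With the tool pointing down it reaches from about 425 to 1025 mm from the base axis. Payload 3.6 kg.
Tool frame: the origin (TCP) lies at the centre of the arm's flange, where the gripper is bolted on; the fingertips stand 173 mm ahead of it and the grasp point (between the pads) lies 155 mm ahead of it; z points along the fingers, y is the direction in which the jaws open and shut (so a half turn about z gives the same grasp; the last joint's range is limited). The gripper opens to 85 mm and grips with 20 to 120 N. Pads are 22 mm wide; open, the fingers measure 114 mm over their backs; the gripper's body (76 mm by 85 mm) begins 54 mm behind the grasp point. The pads swing forward as they close: fully open they stand 13 mm farther back than shut.
Start: joints at [-1.331, 0.591, 0.048, 1.609, -0.033, 0.943, -0.034], TCP at [236.842, 685.227, 404.702] pointing down, gripper open.
Joint ranges: [-2.69, 2.69], [-0.47, 2.24], [-1.27, 1.36], [0.19, 2.51], [-1.53, 4.68], [0.08, 2.07], [-3.09, 3.09]. Speed limits (rad/s): [2.57, 2.57, 3.14, 3.14, 3.14, 3.14, 3.14].

INTERFACE

Orientations are given as a unit quaternion [w, x, y, z].
In Python, from workcell import r gives the robot as it stands.
- The arm moves only by the shell command python3 -m handwheel 'ROWS' [FORCE]. ROWS is JSON, a list of rows, each a list of 7 numbers: the turn, a rotation vector about the world's x, y, z in degrees, then the shift along the world's x, y, z in mm, then the opening in per cent of the stroke, from 0 (shut) to 100 (fully open). A call has 1 to 5 rows; each row is the pose to reach, as a shift and turn from the pose commanded when the call began; what a row does not reach only later rows make up. A row lasts 1/12 s, in which the tool goes at most 41.7 mm and 7.16 degrees, less where a joint would pass 70% of its speed; a pose out of reach is approached as far as the arm can. A call with a gripper value outside its range is refused whole. The fingers move at their own pace and stop on an object; FORCE is the grip in N (left out, the last holds). Time passes only in rows, so rows that repeat a pose let the fingers close. It gives the time, the measured TCP pose, the force and the opening at its end, in the units of the state.
- r.state(): the state, without advancing time (a new reading comes with each control period).
- r.camera(name): name is "scene" or "top"; returns a dict with "frame" (400x640x3 uint8, blue, green, red), "fx", "fy", "cx", "cy" (pixels), "extrinsics" (4x4, takes a point from camera to world coordinates). Camera axes: x right, y down, z forward; pixel columns grow to the right and rows downward; lengths in mm; the calibration is good to about 2 mm. A picture is of the moment at which its call begins. There is no depth.
- r.hand_in(): hands the job in, once; it reports no verdict.
The state is a dict: "clock": time; "qpos": joint angles; "joint_vel": joint speeds; "tau": joint torques, N m; "tool_pos": TCP position; "tcp_rot": TCP orientation; "contact_force": force on the tool from outside, world axes, zero at the start; "wrist_torque": the same for the moment, N m; "finger_gap": opening from 0.0 (shut) to 1.0 (fully open).
Only numpy, scipy, OpenCV 4.12 (cv2) and the standard library are available. Lean on these libraries where they do the work, as an engineer would, in place of code of your own. Each camera call takes 0.05 s, during which the arm holds its last target. There are 200 camera calls.

TASK

The tube-preparation things have been left in one pile on the lab bench: take the pile apart from the top down and set each thing upright and flat in the recess of its own holder plate, the one with its shape and size (small vial, wide jar, square box, then the aluminium block), putting each one away before you take the next. Set them down rather than dropping them, don't tip anything over, and leave the pen and the timer where they are.

Things in the scene. Friction and masses are not known exactly. Their poses are not given: they have to be found in the camera images.
- vial_mid (a point): Small upright round vial, 32 mm diameter, 44 mm tall, amber body with a white cap of the same width, about 50 g. Starts as the top of the pile, standing on the jar lid. The point is its centre, 22 mm above its underside; z up along its axis.
- jar_mid (a point): Wide upright round jar, 54 mm diameter, 40 mm tall, amber body with a flat white lid, about 110 g. Starts third from the bottom, standing on the square box. The point is its centre, 20 mm above its underside; z up along its axis.
- box_mid (a point): Closed square white storage box, 60 x 60 mm, 44 mm tall, about 120 g, one solid piece (the lid does not open). Starts second from the bottom, standing on the aluminium block, sides roughly parallel to it. The point is its centre, 22 mm above its underside; x and y across its sides, z up.
- block_mid (a point): Oblong aluminium tube block with rows of small dark wells in its top, 120 mm long (its x) by 62 mm wide (its y), 40 mm tall, about 450 g. Bottom of the pile, standing on the bench; anywhere among the places of the holders. The point is its centre, 20 mm above its underside; z up.
- holder_block: Fixed grey plastic holder plate, 8 mm thick, with one oblong recess, 5 mm deep (recess floor, black rubber, 3 mm above the bench; rim 8 mm above the bench). Plate 154 x 96 mm. Origin: centre of the plate's underside, on the bench, straight below the recess centre; z up. x along its length; the recess is 134 (x) x 76 (y) mm, for the aluminium block. Place and yaw vary.
- holder_box: Fixed grey plastic holder plate, 8 mm thick, with one square recess, 5 mm deep (recess floor, black rubber, 3 mm above the bench; rim 8 mm above the bench). Plate 94 x 94 mm. Origin: centre of the plate's underside, on the bench, straight below the recess centre; z up. x and y across its sides; the recess is 74 x 74 mm, for the square box. Place and yaw vary.
- holder_jar: Fixed grey plastic holder plate, 8 mm thick, with one large round recess, 5 mm deep (recess floor, black rubber, 3 mm above the bench; rim 8 mm above the bench). Plate 88 x 88 mm. Origin: centre of the plate's underside, on the bench, straight below the recess centre; z up. The recess is 68 mm in diameter, for the wide jar. Place and yaw vary.
- holder_vial: Fixed grey plastic holder plate, 8 mm thick, with one small round recess, 5 mm deep (recess floor, black rubber, 3 mm above the bench; rim 8 mm above the bench). Plate 66 x 66 mm. Origin: centre of the plate's underside, on the bench, straight below the recess centre; z up. The recess is 46 mm in diameter, for the small vial. Place and yaw vary.
- pen: Bystander: a loose white marker pen with a black cap, 135 mm long, 15 mm thick, lying on the bench roughly along the robot's x to the left of the middle. Origin at the middle of its underside; x along it. Leave alone.
- timer: Bystander: a loose flat white bench timer, 60 x 70 mm, 22 mm tall, lying far out in the middle. Origin at the centre of its underside. Leave alone.
There are look-alikes about, which are no part of the job. Leave any blue or red look-alike of the part that bears jar_mid alone.

How it is judged:
By the outcome, as a careful person would: the job done as asked, in the order asked, and still so for the second after the job is handed in, with the robot touching nothing.
It also fails if it takes over 120 s, if anything falls off the work surface, if the arm or the gripper's body presses on something with over 40 N, if the wrist force passes 120 N, or if a joint passes its speed limit or range.

## Working session

There is one attempt and no reset: what is moved stays moved. The work goes in short steps, Python scripts to look and compute and a shell command to move; the robot and the scene stay as the last step left them, time stands still between calls to the robot, and variables do not carry over. Pictures are saved under pics/ and viewed, about 12 in all and at most 16, crops included, and the job is handed in when it is done.

```bash
ls; mkdir -p pics; python3 - <<'E'
from workcell import r
import cv2, numpy as np
for n in("scene","top"):
    c=r.camera(n); cv2.imwrite(f"pics/{n}0.png",c["frame"]); np.savez(f"{n}0.npz",**c)
    print(n,c["fx"],c["fy"],c["cx"],c["cy"],np.round(c["extrinsics"],3).tolist())
s=r.state(); print(s)
E
```

```text
pics
scene 422.53014852124505 422.53014852124505 321.13580744888765 198.83826248574653 [[0.484, 0.519, -0.705, 1212.305], [0.875, -0.3, 0.38, -311.747], [-0.015, -0.801, -0.599, 631.065], [0.0, 0.0, 0.0, 1.0]]
top 400.70084449353857 400.70084449353857 318.9577697123648 194.59125061342516 [[-0.019, -0.982, 0.187, 380.573], [-1.0, 0.02, 0.007, -2.62], [-0.011, -0.187, -0.982, 1161.533], [0.0, 0.0, 0.0, 1.0]]
{'clock': 0.1, 'qpos': array([-1.33150755,  0.5920404 ,  0.04827902,  1.60967563, -0.03334053,
        0.94270129, -0.03370443]), 'joint_vel': array([ 0.00120213, -0.00125718,  0.00046464, -0.00334033, -0.00052797,
        0.00054054,  0.00189608]), 'tau': array([ 3.63772524e-03, -5.49987137e+01,  1.55294716e+00, -1.98824930e+01,
        9.71734553e-03,  3.83330407e-03,  9.67153568e-06]), 'tool_pos': array([236.67106577, 684.8736998 , 403.6517233 ]), 'tcp_rot': array([-1.34053891e-04,  1.65591288e-01,  9.86193949e-01, -1.00117904e-03]), 'contact_force': array([-0.0539353 ,  0.6649183 , -0.63996546]), 'wrist_torque': array([0.01628955, 0.0239107 , 0.03852742]), 'finger_gap': 1.0011773305697418}
```

View pics/scene0.png

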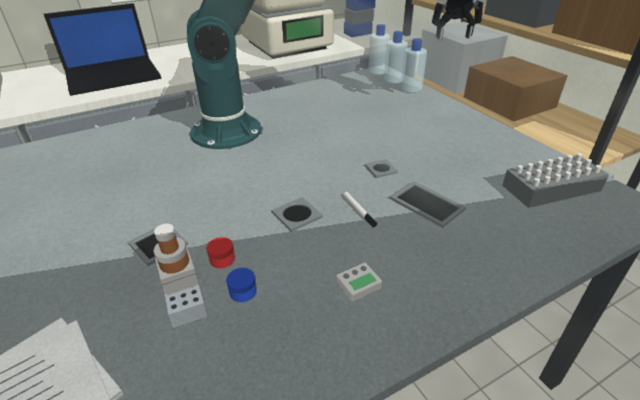

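View pics/top0.png

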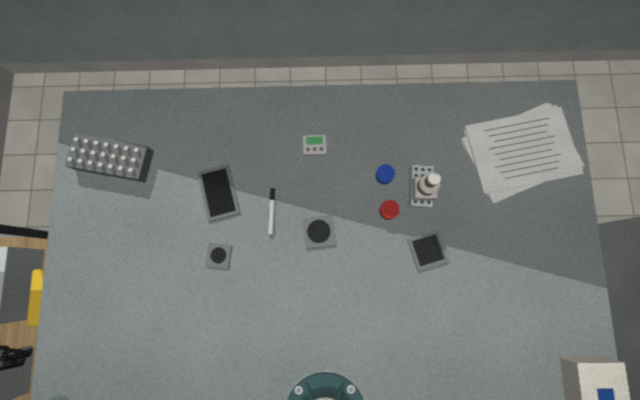

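The scene view shows the pile at about (170,265) with red and blue jars beside it at (221,252) and (241,285). In the top view the pile is at (424,186), and the holders are: vial (218,256), jar (319,232), block (219,193), box (428,251). Next I'll measure the recesses and enlarge the pile.

```bash
cat > h.py <<'E'
import numpy as np, cv2
from workcell import r
def load(f): return dict(np.load(f))
def snap(n,f):
    c=r.camera(n); np.savez(f+".npz",**c); return c
def ray(c,p):
    p=np.atleast_2d(np.float64(p)); d=np.c_[(p[:,0]-c["cx"])/c["fx"],(p[:,1]-c["cy"])/c["fy"],np.ones(len(p))]
    E=np.array(c["extrinsics"]); return E[:3,3],d@E[:3,:3].T
def onz(c,p,z):
    o,d=ray(c,p); return o+d*((z-o[2])/d[:,2])[:,None]
def proj(c,P):
    E=np.linalg.inv(np.array(c["extrinsics"])); q=np.atleast_2d(np.float64(P))@E[:3,:3].T+E[:3,3]
    return np.c_[q[:,0]/q[:,2]*c["fx"]+c["cx"],q[:,1]/q[:,2]*c["fy"]+c["cy"]]
def blob(c,mask,box,z):
    """largest blob in box (x0,y0,x1,y1), contour cast onto z -> (pixel centre, world centre, size, angle)"""
    m=np.zeros(mask.shape,np.uint8); x0,y0,x1,y1=box; m[y0:y1,x0:x1]=mask[y0:y1,x0:x1]
    m=np.uint8(m>0)*255
    k=max(cv2.findContours(m,cv2.RETR_EXTERNAL,cv2.CHAIN_APPROX_NONE)[0],key=cv2.contourArea)[:,0]
    W=onz(c,k,z)[:,:2].astype(np.float32)
    (cx,cy),wh,a=cv2.minAreaRect(W); return k.mean(0).round(1),np.round((cx,cy),1),np.round(wh,1),round(a,1)
def sheet(name,*crops,s=6):
    """crops: (img,(x0,y0,x1,y1)) side by side, enlarged"""
    t=[cv2.resize(i[b[1]:b[3],b[0]:b[2]],None,fx=s,fy=s,interpolation=cv2.INTER_CUBIC) for i,b in crops]
    H=max(x.shape[0] for x in t); cv2.imwrite(name,np.hstack([cv2.copyMakeBorder(x,0,H-x.shape[0],0,4,0) for x in t]))
E
python3 - <<'E'
from h import *
t=load("top0.npz");s=load("scene0.npz")
for c,bx in((t,dict(vial=(208,245,230,268),jar=(302,215,337,250),block=(198,165,240,222),box=(408,232,448,272))),
            (s,dict(vial=(366,160,396,178),jar=(275,197,322,228),block=(391,183,463,222)))):
    g=c["frame"].max(2)
    for n,b in bx.items(): print(n,[g[b[1]:b[3],b[0]:b[2]].min()],*blob(c,g<48,b,5.5))
sheet("pics/p1.png",(t["frame"],(370,155,450,275)),(s["frame"],(125,215,190,330)),s=5)
E
```

```text
vial [np.uint8(42)] [217.2 254.6] [431.2 301.1] [34.6 28.7] 1.5
jar [np.uint8(41)] [313.2 225.7] [509.   23.5] [14.4 18.5] 44.1
block [np.uint8(21)] [217.8 192. ] [616.5 303.8] [128.2  70.2] 14.6
box [np.uint8(34)] [431.9 243.4] [ 448.6 -312.9] [45.5 35.7] 14.5Traceback (most recent call last):
  File "<stdin>", line 6, in <module>
  File "h.py", line 18, in blob
    k=max(cv2.findContours(m,cv2.RETR_EXTERNAL,cv2.CHAIN_APPROX_NONE)[0],key=cv2.contourArea)[:,0]
      ~~~^^^^^^^^^^^^^^^^^^^^^^^^^^^^^^^^^^^^^^^^^^^^^^^^^^^^^^^^^^^^^^^^^^^^^^^^^^^^^^^^^^^^
ValueError: max() iterable argument is empty
```

```bash
cat >> h.py <<'E'
def dark(c,b,z=5.5,S=4):
    """Otsu-dark blob in box b at S-fold sampling"""
    g=c["frame"].max(2)[b[1]:b[3],b[0]:b[2]]; G=cv2.resize(g,None,fx=S,fy=S,interpolation=cv2.INTER_CUBIC)
    th,m=cv2.threshold(G,0,255,cv2.THRESH_BINARY_INV|cv2.THRESH_OTSU)
    k=max(cv2.findContours(m,cv2.RETR_EXTERNAL,cv2.CHAIN_APPROX_NONE)[0],key=cv2.contourArea)[:,0]
    k=(k+.5)/S-.5+np.array(b[:2]); W=onz(c,k,z)[:,:2].astype(np.float32)
    (x,y),wh,a=cv2.minAreaRect(W); return th,np.round((x,y),1),np.round(wh,1),round(a,1)
E
python3 - <<'E'
from h import *
t=load("top0.npz");s=load("scene0.npz")
for c,bx in((t,dict(vial=(210,247,227,266),jar=(305,218,334,246),block=(201,168,237,218),box=(411,235,445,269))),
            (s,dict(vial=(371,162,391,175),jar=(278,203,317,224),block=(398,185,458,218)))):
    for n,b in bx.items(): print(n,*dark(c,b))
sheet("pics/p1.png",(t["frame"],(370,155,450,275)),(s["frame"],(125,215,190,330)),s=5)
E
```

```text
vial 82.0 [431.6 298.5] [44.1 43.9] 68.8
jar 86.0 [494.6   9.8] [66.4 66.9] 43.7
block 75.0 [616.4 304.4] [134.2  78.6] 14.3
box 82.0 [ 435.8 -302.7] [74.5 75.8] 15.5
vial 104.0 [432.7 295.9] [45.  39.2] 59.8
jar 88.0 [495.5   8.2] [67.2 61.5] 60.1
block 105.0 [624.8 296.3] [148.6  97.9] 16.4
```

View pics/p1.png

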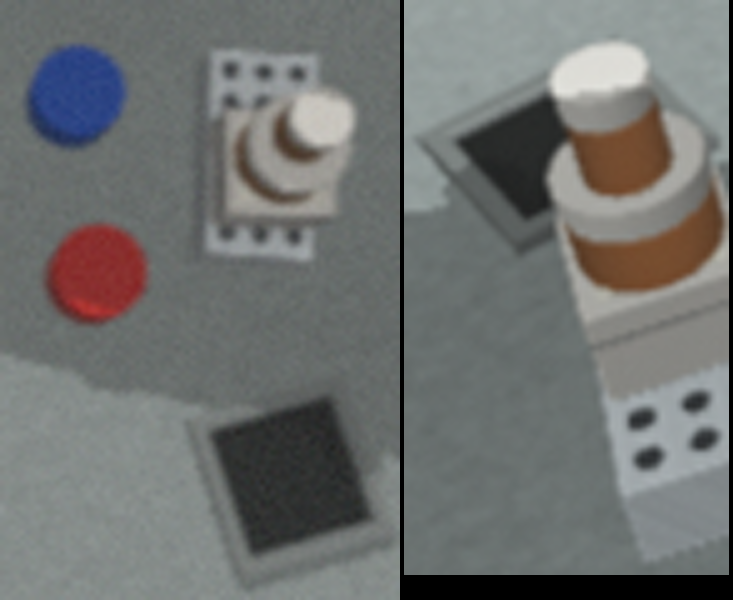

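The crop shows the vial cap at crop (320,120), the jar lid behind it, the box, and the block with corners at crop (210,50), (318,55), (204,250) and (312,260). The box recess is clear. Now I'll compute the pile poses.

```bash
python3 - <<'E'
from h import *
t=load("top0.npz");s=load("scene0.npz")
P=lambda x,y:(370+(x+.5)/5-.5,155+(y+.5)/5-.5)
C=np.array([P(210,50),P(318,55),P(312,260),P(204,250)]); W=onz(t,C,40)
print("block corners",W.round(1).tolist(),"ctr",W.mean(0).round(1)); e=W[0]-W[3];e2=W[1]-W[2];print(np.degrees(np.arctan2(e[1],e[0])),np.degrees(np.arctan2(e2[1],e2[0])))
for n,(c,b,z) in dict(top=(t,(424,168,446,187),168),scene=(s,(150,220,178,246),168)).items():
    f=c["frame"]; h=cv2.cvtColor(f,cv2.COLOR_BGR2HSV); m=(f.min(2)>(185 if n=="top" else 195))
    print(n,f[b[1]:b[3],b[0]:b[2]].min(2).max(),*blob(c,m,b,z))
print("red",onz(t,P(98,265),40),"blue",onz(t,P(78,88),40))
# box
print("box c",onz(t,[P(222,108),P(337,215),P(222,215)],84).round(1).tolist())
# jar lid circle from outline left/bottom
print("jar",onz(t,[P(297,148)],124))
print("scene vial cap centre", onz(s,[(125+600/5-82+.0,215+68/5)],168))
E
```

```text
block corners [[677.1, -263.0, 40.0], [672.7, -324.9, 40.0], [553.4, -312.9, 40.0], [560.4, -252.4, 40.0]] ctr [ 615.9 -288.3   40. ]
-5.201679037711759 -5.733175449916598
top 194 [434.1 178.3] [ 605.4 -288.9] [22.7 18.5] 86.0
scene 218 [163.5 228.7] [ 606.  -288.3] [27.6 23.6] 76.9
red [[ 553.04730466 -192.11429202   40.        ]] blue [[ 656.15980206 -185.94098771   40.        ]]
box c [[632.3, -257.4, 84.0], [571.2, -316.1, 84.0], [572.5, -253.6, 84.0]]
jar [[ 600.45676195 -286.03488857  124.        ]]
scene vial cap centre [[ 607.08888179 -289.39551036  168.        ]]
```

```bash
python3 -m handwheel '[[0,0,0,5,-12,5,100],[0,0,1,17,-45,15,100],[0,0,2,32,-84,15,100],[0,0,3,47,-124,15,100],[0,0,4,62,-163,15,100]]' 60
python3 -m handwheel '[[0,0,1,15,-40,0,100],[0,0,2,30,-79,0,100],[0,0,3,45,-119,0,100],[0,0,4,59,-156,0,100],[0,0,5,72,-190,0,100]]'
```

```text
clock: 0.52
tool_pos: [299.0, 520.7, 420.0]
tcp_rot: [0.0, 0.131, 0.991, -0.0]
contact_force: [0.8, 0.0, 0.2]
finger_gap: 1.002
clock: 0.93
tool_pos: [370.8, 329.4, 419.9]
tcp_rot: [0.0, 0.088, 0.996, -0.001]
contact_force: [1.1, -0.4, -0.3]
finger_gap: 1.0
```

```bash
python3 -m handwheel '[[0,0,1,14,-36,0,100],[0,0,2,28,-73,0,100],[0,0,3,42,-110,0,100],[0,0,4,56,-147,0,100],[0,0,4.6,70,-184,0,100]]'
python3 -m handwheel '[[0,0,0,14,-36,0,100],[0,0,0,28,-73,0,100],[0,0,0,42,-110,0,100],[0,0,0,56,-147,0,100],[0,0,0,70,-184,0,100]]'
python3 -m handwheel '[[0,0,0,14,-36,0,100],[0,0,0,28,-73,0,100],[0,0,0,42,-110,0,100],[0,0,0,56,-147,0,100],[0,0,0,70,-184,0,100]]'
python3 -m handwheel '[[0,0,0,10,-30,0,100],[0,0,0,18,-50,0,100],[0,0,0,25,-69,0,100],[0,0,0,25,-69,-10,100],[0,0,0,25,-69,-20,100]]'
```

```text
clock: 1.35
tool_pos: [440.0, 146.5, 420.1]
tcp_rot: [0.0, 0.048, 0.999, -0.0]
contact_force: [1.3, 1.0, 0.4]
finger_gap: 0.999
clock: 1.77
tool_pos: [509.7, -37.2, 420.1]
tcp_rot: [-0.0, 0.048, 0.999, 0.0]
contact_force: [0.7, 1.2, -0.4]
finger_gap: 1.003
clock: 2.18
tool_pos: [579.6, -221.0, 420.0]
tcp_rot: [-0.0, 0.048, 0.999, 0.0]
contact_force: [0.5, 0.2, 0.1]
finger_gap: 1.002
clock: 2.6
tool_pos: [604.4, -289.3, 399.7]
tcp_rot: [0.0, 0.049, 0.999, -0.0]
contact_force: [-0.3, 0.6, 0.8]
finger_gap: 1.0
```

```bash
python3 - <<'E'
from h import *
s=r.state(); print(s["tool_pos"].round(1),s["tcp_rot"].round(3),s["qpos"].round(2),s["clock"])
c=snap("scene","s1"); sheet("pics/s1.png",(c["frame"],(100,120,230,340)),s=3)
# pads-centre direction check: project grasp point
print(proj(c,s["tool_pos"]-[0,0,155]))
E
```

```text
[ 604.4 -289.3  399.7] [ 0.     0.049  0.999 -0.   ] [ 0.23  0.53  0.22  1.75 -0.14  0.87  1.98] 2.6
[[151.14025073 190.85897175]]
```

View pics/s1.png

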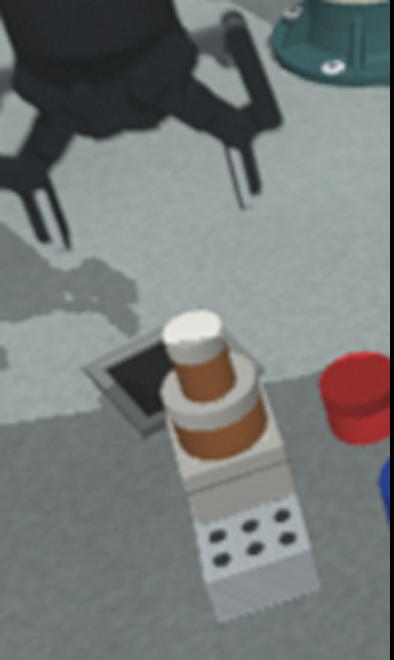

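The gripper straddles the vial centrally, with its finger mid-point at pixel (151,192) against a predicted (151,191). The vial cap is at about (165,231). Descending.

```bash
python3 -m handwheel '[[0,0,0,1,0,-20,100],[0,0,0,1,0,-45,100],[0,0,0,1,0,-70,100],[0,0,0,1,0,-85,100],[0,0,0,1,0,-92,100]]' 30
python3 -m handwheel '[[0,0,0,0,0,0,60],[0,0,0,0,0,0,50],[0,0,0,0,0,0,42],[0,0,0,0,0,0,36],[0,0,0,0,0,0,25]]' 30
python3 -m handwheel '[[0,0,0,0,0,0,20],[0,0,0,0,0,0,20],[0,0,0,0,0,0,20],[0,0,0,0,0,0,20],[0,0,0,0,0,0,20]]' 30
```

```text
clock: 3.07
tool_pos: [604.8, -284.6, 304.4]
tcp_rot: [-0.003, 0.046, 0.999, 0.002]
contact_force: [0.5, 0.2, 0.3]
finger_gap: 0.997
clock: 3.48
tool_pos: [606.8, -288.1, 309.3]
tcp_rot: [0.001, 0.048, 0.999, -0.001]
contact_force: [-0.1, -1.4, -0.6]
finger_gap: 0.363
clock: 3.9
tool_pos: [606.9, -288.1, 309.2]
tcp_rot: [0.001, 0.048, 0.999, -0.0]
contact_force: [-0.3, 0.2, 6.5]
finger_gap: 0.367
```

```bash
python3 -m handwheel '[[0,0,0,0,0,4,20],[0,0,0,0,0,12,20],[0,0,0,0,0,25,20],[0,0,0,0,0,42,20],[0,0,0,0,0,55,20]]' 30
python3 -m handwheel '[[0,0,0,-2,6,5,20],[0,0,0,-5,18,5,20],[0,0,0,-11,36,5,20],[0,0,0,-18,60,5,20],[0,0,0,-26,88,5,20]]'
python3 - <<'E'
from h import *
c=snap("scene","s2"); t=snap("top","t2"); sheet("pics/s2.png",(c["frame"],(100,150,230,340)),(t["frame"],(340,150,450,280)),s=3)
E
```

```text
clock: 4.32
tool_pos: [606.5, -287.6, 364.5]
tcp_rot: [0.0, 0.048, 0.999, -0.0]
contact_force: [0.7, -0.5, 0.1]
finger_gap: 0.37
clock: 4.73
tool_pos: [579.3, -198.5, 367.1]
tcp_rot: [-0.001, 0.048, 0.999, 0.0]
contact_force: [0.5, 1.0, 0.0]
finger_gap: 0.366
```

View pics/s2.png

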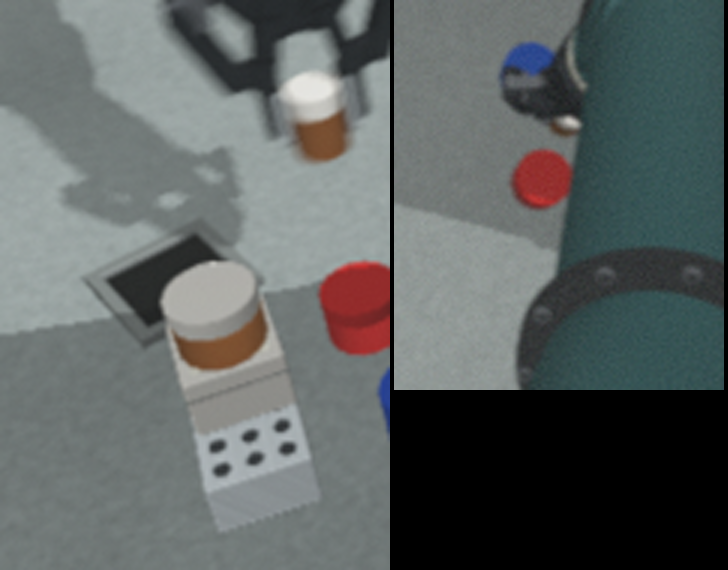

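The vial is held upright at scene (207,187), and the jar was left undisturbed on the box.

```bash
python3 -m handwheel '[[0,0,0,-10,33,0,20],[0,0,0,-21,69,0,20],[0,0,0,-31,105,0,20],[0,0,0,-42,141,0,20],[0,0,0,-52,177,0,20]]'
python3 -m handwheel '[[0,0,0,-10,36,0,20],[0,0,0,-21,72,0,20],[0,0,0,-31,108,0,20],[0,0,0,-42,143,0,20],[0,0,0,-52,177,0,20]]'
python3 -m handwheel '[[0,0,0,-9,31,0,20],[0,0,0,-18,60,0,20],[0,0,0,-27,88,0,20],[0,0,0,-34,112,0,20],[0,0,0,-39,130,0,20]]'
python3 -m handwheel '[[0,0,0,-3,9,0,20],[0,0,0,-4,14,0,20],[0,0,0,-4.4,15,0,20],[0,0,0,-4.4,15,0,20],[0,0,0,-4.4,15,0,20]]'
python3 - <<'E'
from h import *
print(r.state()["tool_pos"],r.state()["qpos"].round(2))
c=snap("scene","s3"); P=onz(c,proj(c,[432,298,0]),0); sheet("pics/s3.png",(c["frame"],(300,60,460,240)),s=3)
print(proj(c,[432,298,367-183]),proj(c,[432,298,3]))
E
```

```text
clock: 5.25
tool_pos: [526.7, -20.5, 367.2]
tcp_rot: [-0.001, 0.048, 0.999, 0.0]
contact_force: [1.3, 0.1, -0.1]
finger_gap: 0.366
clock: 5.67
tool_pos: [474.5, 156.6, 367.3]
tcp_rot: [-0.001, 0.047, 0.999, -0.0]
contact_force: [0.6, 0.5, -0.4]
finger_gap: 0.366
clock: 6.08
tool_pos: [435.2, 287.3, 367.2]
tcp_rot: [-0.001, 0.046, 0.999, 0.0]
contact_force: [-0.7, -0.7, 0.8]
finger_gap: 0.365
clock: 6.5
tool_pos: [433.4, 297.9, 367.6]
tcp_rot: [-0.0, 0.049, 0.999, -0.001]
contact_force: [0.0, 0.2, -0.2]
finger_gap: 0.362
[433.39675671 297.87131769 367.6048824 ] [-0.83  0.4   0.18  2.09 -0.12  0.66  0.91]
[[386.48862271 106.35027957]] [[381.32798244 167.89049506]]
```

View pics/s3.png

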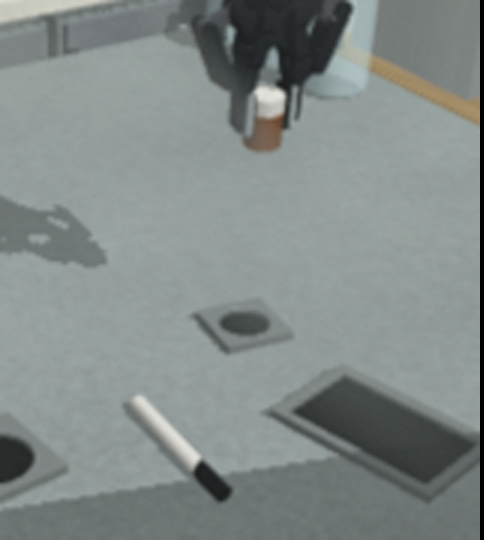

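```bash
python3 -m handwheel '[[0,0,0,-1,0,-15,20],[0,0,0,-1,0,-50,20],[0,0,0,-1,0,-88,20],[0,0,0,-1,0,-125,20],[0,0,0,-1,0,-150,20]]'
python3 -m handwheel '[[0,0,0,0,0,-10,20],[0,0,0,0,0,-18,20],[0,0,0,0,0,-24,20],[0,0,0,0,0,-26,20],[0,0,0,0,0,-27,20]]'
python3 -m handwheel '[[0,0,0,0,0,-0.5,20],[0,0,0,0,0,-1,20],[0,0,0,0,0,-1.5,20],[0,0,0,0,0,-2,20],[0,0,0,0,0,-2,20]]'
```

```text
clock: 6.97
tool_pos: [431.9, 297.9, 215.3]
tcp_rot: [-0.001, 0.049, 0.999, -0.001]
contact_force: [-1.4, 0.0, -1.4]
finger_gap: 0.364
clock: 7.38
tool_pos: [432.5, 299.6, 191.5]
tcp_rot: [0.001, 0.048, 0.999, 0.001]
contact_force: [0.2, 0.5, -1.0]
finger_gap: 0.366
clock: 7.8
tool_pos: [432.0, 299.5, 189.0]
tcp_rot: [0.0, 0.048, 0.999, 0.0]
contact_force: [0.9, -0.2, -1.0]
finger_gap: 0.362
```

```bash
for i in 1 2; do :; done; python3 -m handwheel '[[0,0,0,0,0,-0.5,20],[0,0,0,0,0,-1,20],[0,0,0,0,0,-1,20]]'
python3 -m handwheel '[[0,0,0,0,0,-0.5,20],[0,0,0,0,0,-1,20],[0,0,0,0,0,-1,20]]'
```

```text
clock: 8.05
tool_pos: [432.0, 299.5, 188.1]
tcp_rot: [0.0, 0.048, 0.999, 0.0]
contact_force: [-0.6, 0.3, 3.6]
finger_gap: 0.365
clock: 8.3
tool_pos: [432.0, 299.4, 188.0]
tcp_rot: [0.0, 0.048, 0.999, 0.0]
contact_force: [-1.8, -1.5, 14.8]
finger_gap: 0.363
```

```bash
python3 -m handwheel '[[0,0,0,0,0,1,20],[0,0,0,0,0,1,38],[0,0,0,0,0,1,44],[0,0,0,0,0,1,55],[0,0,0,0,0,1,65]]'
python3 -m handwheel '[[0,0,0,0,0,3,65],[0,0,0,0,0,20,65],[0,0,0,0,0,50,75],[0,0,0,0,0,90,90],[0,0,0,0,0,130,100]]'
python3 -m handwheel '[[0,0,0,0,0,30,100],[0,0,0,5,-15,45,100],[0,0,0,15,-50,50,100],[0,0,0,27,-88,50,100],[0,0,0,38,-128,50,100]]'
python3 - <<'E'
from h import *
print(r.state()["tool_pos"],r.state()["qpos"].round(2))
c=snap("scene","s4"); t=snap("top","t4"); sheet("pics/s4.png",(c["frame"],(340,120,420,200)),(t["frame"],(190,230,250,290)),(c["frame"],(130,215,200,330)),s=3)
f=t["frame"]
E
```

```text
clock: 8.72
tool_pos: [431.9, 299.4, 187.4]
tcp_rot: [-0.0, 0.048, 0.999, -0.0]
contact_force: [-0.7, 0.0, -0.9]
finger_gap: 0.649
clock: 9.13
tool_pos: [431.5, 299.1, 318.4]
tcp_rot: [-0.001, 0.048, 0.999, -0.001]
contact_force: [0.7, 0.7, 0.1]
finger_gap: 0.994
clock: 9.55
tool_pos: [470.2, 171.1, 368.7]
tcp_rot: [0.001, 0.046, 0.999, 0.001]
contact_force: [0.7, -0.4, -0.9]
finger_gap: 0.999
[470.19727072 171.06367033 368.73242428] [-0.6   0.37  0.2   2.15 -0.12  0.63  1.17]
```

View pics/s4.png

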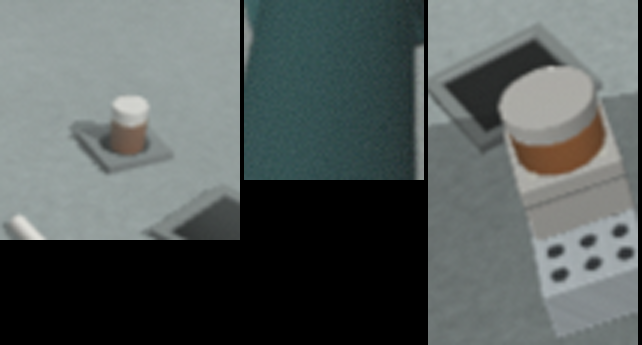

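The vial stands upright in its recess at scene (383,161). Now the jar and box positions from this view.

```bash
python3 - <<'E'
from h import *
c=load("s4.npz"); P=lambda x,y:(130+(x-428+.5)/3-.5,215+(y+.5)/3-.5)
print("jar",onz(c,[P(547.5,94),P(499,104),P(596,86)],124).round(1).tolist())
print("jar bottom tangent pts z84:",onz(c,[P(513,152),P(603,134),P(560,174)],84).round(1).tolist())
print("box corners z84",onz(c,[P(524,204),P(631,176)],84).round(1).tolist())
print("block corners z40",onz(c,[P(548,297)],40).round(1).tolist(), "z0",onz(c,[P(560,336)],0).round(1).tolist())
for p in [(606,-287),(602,-287)]: print(p,proj(c,[*p,124]).round(1).tolist())
print(P(547.5,94))
E
```

```text
jar [[603.2, -287.6, 124.0], [597.6, -314.2, 124.0], [610.5, -261.1, 124.0]]
jar bottom tangent pts z84: [[596.2, -315.6, 84.0], [608.1, -264.4, 84.0], [628.4, -295.2, 84.0]]
box corners z84 [[641.8, -318.9, 84.0], [650.9, -259.2, 84.0]]
block corners z40 [[675.1, -322.9, 40.0]] z0 [[671.2, -324.0, 0.0]]
(606, -287) [[170.2, 246.8]]
(602, -287) [[169.7, 245.5]]
(169.5, 246.0)
```

```bash
python3 -m handwheel '[[0,0,0,11,-38,0,100],[0,0,0,22,-76,0,100],[0,0,0,33,-114,0,100],[0,0,0,44,-152,0,100],[0,0,0,55,-190,0,100]]'
python3 -m handwheel '[[0,0,0,11,-38,0,100],[0,0,0,22,-76,0,100],[0,0,0,33,-114,0,100],[0,0,0,44,-152,0,100],[0,0,0,55,-190,0,100]]'
python3 -m handwheel '[[0,0,0,10,-34,0,100],[0,0,0,17,-60,0,100],[0,0,0,21,-74,0,100],[0,0,0,23,-79.5,-8,100],[0,0,0,23,-79.5,-30,100]]'
python3 -m handwheel '[[0,0,0,0,0,-22,100],[0,0,0,0,0,-42,100],[0,0,0,0,0,-57,100],[0,0,0,0,0,-67,100],[0,0,0,0,0,-71,100]]'
python3 -m handwheel '[[0,0,0,0,0,0,85],[0,0,0,0,0,0,78],[0,0,0,0,0,0,72],[0,0,0,0,0,0,66],[0,0,0,0,0,0,58]]' 40
python3 -m handwheel '[[0,0,0,0,0,0,50],[0,0,0,0,0,0,50],[0,0,0,0,0,0,50],[0,0,0,0,0,0,50]]' 40
```

```text
clock: 10.07
tool_pos: [525.0, -19.9, 367.7]
tcp_rot: [-0.0, 0.047, 0.999, 0.0]
contact_force: [1.5, -0.4, 1.0]
finger_gap: 0.999
clock: 10.48
tool_pos: [580.1, -210.0, 367.5]
tcp_rot: [-0.0, 0.048, 0.999, 0.0]
contact_force: [0.0, 0.7, -0.2]
finger_gap: 1.001
clock: 10.9
tool_pos: [604.3, -289.4, 339.8]
tcp_rot: [0.003, 0.048, 0.999, -0.001]
contact_force: [0.6, 0.2, -0.3]
finger_gap: 1.004
clock: 11.32
tool_pos: [602.5, -285.4, 264.4]
tcp_rot: [-0.002, 0.046, 0.999, 0.001]
contact_force: [0.2, 1.0, -0.7]
finger_gap: 0.995
clock: 11.73
tool_pos: [603.4, -288.6, 268.2]
tcp_rot: [0.001, 0.048, 0.999, -0.001]
contact_force: [-0.1, -1.0, 3.1]
finger_gap: 0.622
clock: 12.07
tool_pos: [603.4, -288.7, 268.1]
tcp_rot: [0.001, 0.048, 0.999, -0.0]
contact_force: [-0.8, -0.7, 6.8]
finger_gap: 0.619
```

```bash
python3 -m handwheel '[[0,0,0,0,0,4,50],[0,0,0,0,0,12,50],[0,0,0,0,0,24,50],[0,0,0,-2,6,36,50],[0,0,0,-6,17,40,50]]' 40
python3 -m handwheel '[[0,0,0,-7,20,0,50],[0,0,0,-17,46,0,50],[0,0,0,-28,76,0,50],[0,0,0,-39,106,0,50],[0,0,0,-50,136,0,50]]'
python3 -m handwheel '[[0,0,0,-11,30,0,50],[0,0,0,-22,60,0,50],[0,0,0,-33,90,0,50],[0,0,0,-42,116,0,50],[0,0,0,-48,134,0,50]]'
python3 -m handwheel '[[0,0,0,-3,8,0,50],[0,0,0,-4,10,0,50],[0,0,0,-4,10,-1,50],[0,0,0,-4,10,-1,50],[0,0,0,-4,10,-1,50]]'
python3 - <<'E'
from h import *
print(r.state()["tool_pos"])
c=snap("scene","s5"); sheet("pics/s5.png",(c["frame"],(240,110,350,240)),(c["frame"],(130,215,210,330)),s=4)
print(proj(c,[495,9,5.5]))
E
```

```text
clock: 12.48
tool_pos: [597.5, -272.4, 309.5]
tcp_rot: [0.002, 0.049, 0.999, -0.001]
contact_force: [0.9, -0.4, -1.4]
finger_gap: 0.616
clock: 12.9
tool_pos: [545.8, -132.7, 307.3]
tcp_rot: [0.0, 0.047, 0.999, 0.0]
contact_force: [-0.0, 1.1, -1.1]
finger_gap: 0.622
clock: 13.32
tool_pos: [496.9, 2.7, 307.2]
tcp_rot: [-0.001, 0.046, 0.999, 0.001]
contact_force: [0.6, -0.0, -0.9]
finger_gap: 0.62
clock: 13.73
tool_pos: [495.4, 7.4, 305.9]
tcp_rot: [0.0, 0.049, 0.999, -0.0]
contact_force: [-0.1, -0.4, -1.2]
finger_gap: 0.622
[495.42610227   7.41530756 305.8558408 ]
[[296.91221245 212.58231921]]
```

View pics/s5.png

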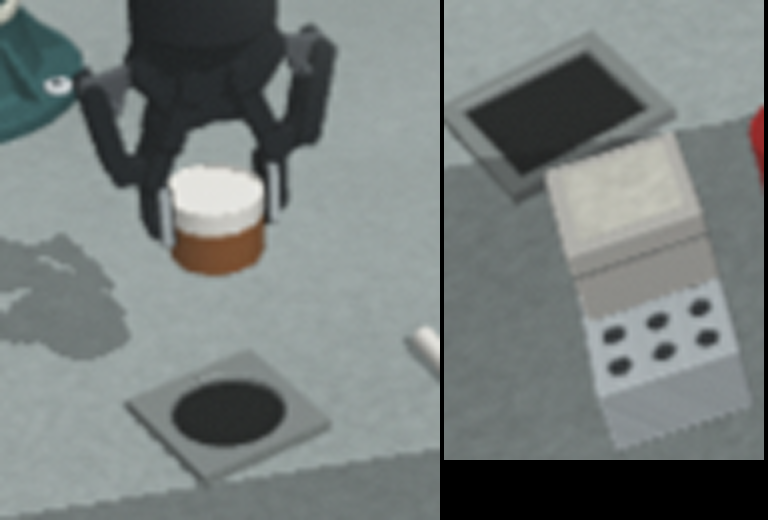

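The jar is upright over its recess, whose centre at (297,213) matches the prediction. The box top is now fully visible.

```bash
python3 -m handwheel '[[0,0,0,0,1.5,-15,50],[0,0,0,0,1.5,-42,50],[0,0,0,0,1.5,-72,50],[0,0,0,0,1.5,-96,50],[0,0,0,0,1.5,-108,50]]'
python3 -m handwheel '[[0,0,0,0,0,-4,50],[0,0,0,0,0,-6,50],[0,0,0,0,0,-7.5,50],[0,0,0,0,0,-8.5,50],[0,0,0,0,0,-8.5,50]]'
python3 -m handwheel '[[0,0,0,0,0,-0.5,50],[0,0,0,0,0,-1,50],[0,0,0,0,0,-1,50]]'
python3 - <<'E'
from h import *
c=load("s5.npz"); P=lambda x,y:(130+(x-444+.5)/4-.5,215+(y+.5)/4-.5)
W=onz(c,[P(548,171),P(673,133),P(702,222),P(575,263)],84); print("box",W.round(1).tolist(),W.mean(0))
W=onz(c,[P(601,390),P(740,355)],40); print("block top front corners",W.round(1).tolist())
W=onz(c,[P(616,450),P(750,407)],0); print("block bottom front corners",W.round(1).tolist())
W=onz(c,[P(467,115),P(589,52),P(645,103),P(521,173)],5.5); print("boxrec",W.round(1).tolist(),W.mean(0))
E
```

```text
clock: 14.2
tool_pos: [494.8, 9.3, 195.2]
tcp_rot: [-0.001, 0.049, 0.999, -0.0]
contact_force: [-0.2, 0.8, -0.7]
finger_gap: 0.617
clock: 14.62
tool_pos: [495.4, 10.3, 189.9]
tcp_rot: [0.001, 0.048, 0.999, 0.0]
contact_force: [0.6, -0.3, -1.3]
finger_gap: 0.619
clock: 14.87
tool_pos: [495.1, 10.6, 188.6]
tcp_rot: [0.0, 0.048, 0.999, 0.0]
contact_force: [0.5, -0.2, -1.4]
finger_gap: 0.621
box [[573.3, -315.1, 84.0], [576.7, -258.3, 84.0], [640.4, -262.0, 84.0], [637.0, -316.6, 84.0]] [ 606.85300686 -288.02677517   84.        ]
block top front corners [[671.1, -323.3, 40.0], [682.3, -265.3, 40.0]]
block bottom front corners [[671.3, -325.8, 0.0], [678.0, -266.7, 0.0]]
boxrec [[414.9, -345.3, 5.5], [394.5, -275.1, 5.5], [453.9, -257.9, 5.5], [476.0, -328.3, 5.5]] [ 434.83520657 -301.63859858    5.5       ]
```

```bash
python3 -m handwheel '[[0,0,0,0,0,-0.5,50],[0,0,0,0,0,-1,50],[0,0,0,0,0,-1,50]]'
python3 -m handwheel '[[0,0,0,0,0,-0.5,50],[0,0,0,0,0,-1,50],[0,0,0,0,0,-1,50]]'
```

```text
clock: 15.12
tool_pos: [495.0, 10.5, 187.2]
tcp_rot: [0.0, 0.048, 0.999, 0.0]
contact_force: [1.1, -0.3, -1.8]
finger_gap: 0.624
clock: 15.37
tool_pos: [494.9, 10.4, 187.0]
tcp_rot: [0.0, 0.048, 0.999, 0.0]
contact_force: [-1.8, -0.5, 7.6]
finger_gap: 0.618
```

```bash
python3 -m handwheel '[[0,0,0,0,0,0.8,55],[0,0,0,0,0,0.8,66],[0,0,0,0,0,0.8,72],[0,0,0,0,0,0.8,82],[0,0,0,0,0,0.8,90]]'
python3 -m handwheel '[[0,0,0,0,0,3,90],[0,0,0,0,0,20,90],[0,0,0,0,0,50,95],[0,0,0,0,0,90,100],[0,0,0,0,0,125,100]]'
python3 -m handwheel '[[0,0,0,6,-15,5,100],[0,0,0,17,-45,5,100],[0,0,0,30,-82,5,100],[0,0,0,43,-118,5,100],[0,0,0,56,-153,5,100]]'
python3 -m handwheel '[[0,0,0,14,-37,0,100],[0,0,0,28,-74,0,100],[0,0,0,40,-108,0,100],[0,0,0,49,-132,0,100],[0,0,0,54,-145,0,100]]'
python3 -m handwheel '[[0,0,0,0,0,-10,100],[0,0,0,0,0,-30,100],[0,0,0,0,0,-55,100],[0,0,0,0,0,-75,100],[0,0,0,0,0,-85,100]]'
python3 -m handwheel '[[0,0,0,0,0,-4,100],[0,0,0,0,0,-7,100],[0,0,0,0,0,-9,100],[0,0,0,0,0,-9,100],[0,0,0,0,0,-9,100]]'
python3 - <<'E'
from h import *
print(r.state()["tool_pos"])
c=snap("scene","s6"); sheet("pics/s6.png",(c["frame"],(260,170,345,240)),(c["frame"],(110,150,230,330)),s=3)
E
```

```text
clock: 15.78
tool_pos: [495.0, 10.4, 186.9]
tcp_rot: [-0.0, 0.048, 0.999, -0.0]
contact_force: [-0.8, -0.5, -0.1]
finger_gap: 0.898
clock: 16.2
tool_pos: [494.6, 10.3, 313.4]
tcp_rot: [-0.001, 0.048, 0.999, -0.0]
contact_force: [1.2, 0.2, 0.6]
finger_gap: 0.997
clock: 16.62
tool_pos: [551.1, -144.1, 317.4]
tcp_rot: [0.0, 0.047, 0.999, 0.0]
contact_force: [0.4, 0.3, -0.4]
finger_gap: 1.0
clock: 17.03
tool_pos: [604.9, -292.2, 317.3]
tcp_rot: [0.001, 0.05, 0.999, -0.002]
contact_force: [0.1, -0.7, 0.6]
finger_gap: 0.999
clock: 17.45
tool_pos: [603.6, -283.7, 228.5]
tcp_rot: [-0.003, 0.046, 0.999, 0.002]
contact_force: [-0.5, -0.5, 0.5]
finger_gap: 0.997
clock: 17.87
tool_pos: [605.4, -287.7, 224.0]
tcp_rot: [0.001, 0.048, 0.999, -0.0]
contact_force: [-0.2, 0.0, -0.4]
finger_gap: 1.002
[ 605.37340934 -287.65284724  223.99885179]
```

View pics/s6.png

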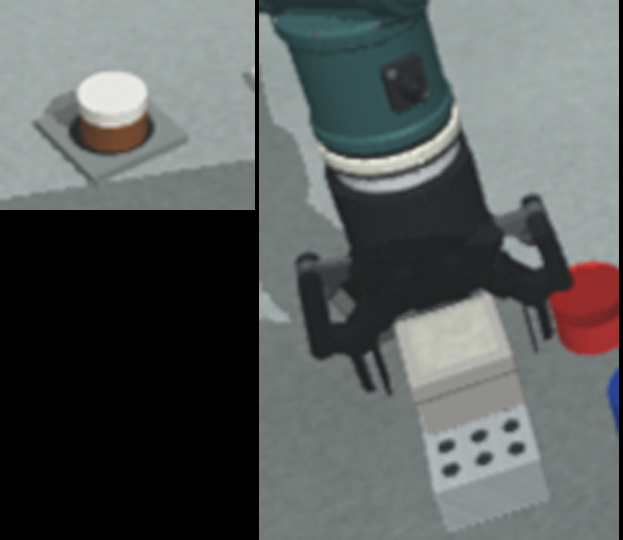

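The jar is seated in its recess, and the fingers straddle the box with clearance from the red jar. Closing on the box.

```bash
python3 -m handwheel '[[0,0,0,0,0,0,88],[0,0,0,0,0,0,82],[0,0,0,0,0,0,77],[0,0,0,0,0,0,72],[0,0,0,0,0,0,66]]' 45
python3 -m handwheel '[[0,0,0,0,0,0,58],[0,0,0,0,0,0,58],[0,0,0,0,0,0,58],[0,0,0,0,0,0,58]]' 45
python3 -m handwheel '[[0,0,0,0,0,3,58],[0,0,0,0,0,8,58],[0,0,0,0,0,16,58],[0,0,0,0,0,26,58],[0,0,0,0,0,32,58]]'
```

```text
clock: 18.33
tool_pos: [605.2, -288.1, 223.8]
tcp_rot: [0.001, 0.048, 0.999, -0.0]
contact_force: [-1.0, -0.7, 4.1]
finger_gap: 0.702
clock: 18.67
tool_pos: [605.2, -288.1, 223.8]
tcp_rot: [0.001, 0.048, 0.999, -0.0]
contact_force: [-0.5, 0.0, 5.3]
finger_gap: 0.702
clock: 19.08
tool_pos: [605.2, -287.6, 256.3]
tcp_rot: [0.001, 0.048, 0.999, -0.0]
contact_force: [0.4, 0.5, -1.5]
finger_gap: 0.698
```

```bash
python3 -m handwheel '[[0,0,2,-6,0,3,58],[0,0,4,-20,-1,6,58],[0,0,7,-42,-3,8,58],[0,0,10,-68,-5,8,58],[0,0,13,-95,-8,8,58]]'
python3 -m handwheel '[[0,0,3,-25,-2,0,58],[0,0,5.5,-47,-4,0,58],[0,0,7.5,-63,-6,0,58],[0,0,8,-72,-7,0,58],[0,0,8,-75,-7,0,58]]'
python3 -m handwheel '[[0,0,0,0,0,0,58],[0,0,0,0,0,0,58],[0,0,0,0,0,0,58]]'
python3 - <<'E'
from h import *
print(r.state()["tool_pos"],r.state()["tcp_rot"].round(3),r.state()["qpos"].round(2))
c=snap("scene","s7"); t=snap("top","t7"); sheet("pics/s7.png",(c["frame"],(80,160,220,330)),(t["frame"],(395,150,455,290)),s=4)
print(dark(c,(130,225,190,262)))
E
```

```text
clock: 19.5
tool_pos: [509.9, -295.3, 264.0]
tcp_rot: [0.001, -0.068, 0.998, -0.0]
contact_force: [-0.5, -0.8, -1.5]
finger_gap: 0.699
clock: 19.92
tool_pos: [433.3, -303.2, 263.6]
tcp_rot: [-0.0, -0.134, 0.991, -0.0]
contact_force: [0.1, 0.5, -1.7]
finger_gap: 0.705
clock: 20.17
tool_pos: [436.7, -302.4, 263.2]
tcp_rot: [0.001, -0.136, 0.991, -0.0]
contact_force: [-0.6, -0.2, -1.1]
finger_gap: 0.699
[ 436.65193011 -302.35249073  263.21230209] [ 0.001 -0.136  0.991 -0.   ] [ 0.47  0.57  0.06  2.15 -0.09  0.43  2.45]
(89.0, array([ 437.1, -302.4]), array([72.2, 74.9]), 15.0)
```

View pics/s7.png

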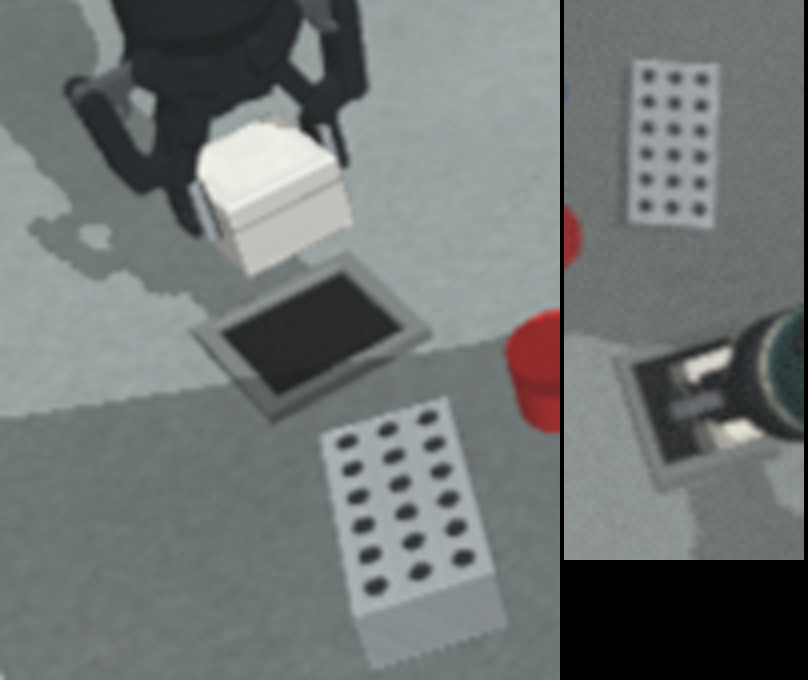

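The box is level above its recess. The block is fully visible, with scene-crop corners (320,436), (447,398), (496,567) and (357,613).

```bash
python3 - <<'E'
from h import *
c=load("s7.npz");t=load("t7.npz"); P=lambda x,y,x0=80,y0=160,o=0:(x0+(x-o+.5)/4-.5,y0+(y+.5)/4-.5)
W=onz(c,[P(248,273),P(352,223)],79.4)[:,:2]; a=np.radians(15.6); R=np.array([[np.cos(a),-np.sin(a)],[np.sin(a),np.cos(a)]])
print("box corner rel tool, box frame",((W-[436.65,-302.35])@R).round(1).tolist())
for n,W in dict(scene=onz(c,[P(320,436),P(447,398),P(496,567),P(357,613)],40),top=onz(t,[P(719,65,395,150,564),P(714,228,395,150,564),P(628,221,395,150,564),P(633,59,395,150,564)],40)).items():
    (x,y),wh,an=cv2.minAreaRect(W[:,:2].astype(np.float32)); print(n,W[:,:2].round(1).tolist(),(x,y),wh,an)
E
```

```text
box corner rel tool, box frame [[24.2, -27.5], [25.1, 29.4]]
scene [[557.3, -315.0], [562.2, -254.7], [677.9, -264.0], [672.7, -323.7]] (617.5711059570312, -289.5047912597656) (60.5814208984375, 116.12138366699219) 85.40205383300781
top [[671.9, -325.3], [553.4, -313.2], [559.6, -253.0], [677.7, -263.9]] (615.4905395507812, -288.9915771484375) (61.735740661621094, 119.1673355102539) 84.61266326904297
```

```bash
python3 -m handwheel '[[0,0,0,1,0,-8,58],[0,0,0,2,0,-24,58],[0,0,0,2.5,0.5,-44,58],[0,0,0,2.5,0.5,-60,58],[0,0,0,2.5,0.5,-68,58]]'
python3 -m handwheel '[[0,0,0,0,0,-2.5,58],[0,0,0,0,0,-4,58],[0,0,0,0,0,-5.5,58],[0,0,0,0,0,-6.5,58],[0,0,0,0,0,-6.5,58]]'
python3 -m handwheel '[[0,0,0,0,0,-0.5,58],[0,0,0,0,0,-1,58],[0,0,0,0,0,-1,58]]'
python3 -m handwheel '[[0,0,0,0,0,-0.5,58],[0,0,0,0,0,-1,58],[0,0,0,0,0,-1,58]]'
```

```text
clock: 20.68
tool_pos: [437.5, -301.5, 192.8]
tcp_rot: [-0.001, -0.135, 0.991, 0.001]
contact_force: [0.2, -0.2, -1.7]
finger_gap: 0.702
clock: 21.1
tool_pos: [437.7, -302.2, 189.0]
tcp_rot: [0.0, -0.135, 0.991, -0.0]
contact_force: [-0.3, -0.1, -0.8]
finger_gap: 0.699
clock: 21.35
tool_pos: [437.5, -302.1, 187.8]
tcp_rot: [0.0, -0.135, 0.991, -0.0]
contact_force: [0.1, -0.6, -0.8]
finger_gap: 0.697
clock: 21.6
tool_pos: [437.5, -302.1, 186.7]
tcp_rot: [0.0, -0.135, 0.991, -0.0]
contact_force: [-1.4, -0.4, 1.2]
finger_gap: 0.701
```

```bash
python3 -m handwheel '[[0,0,0,0,0,-0.5,58],[0,0,0,0,0,-0.5,58],[0,0,0,0,0,0,66],[0,0,0,0,0,0,75],[0,0,0,0,0,0,85]]'
python3 -m handwheel '[[0,0,0,0,0,0,95],[0,0,0,0,0,3,100],[0,0,0,0,0,18,100],[0,0,0,0,0,50,100],[0,0,0,0,0,85,100]]'
python3 -m handwheel '[[0,0,-2,10,0,20,100],[0,0,-5,35,2,20,100],[0,0,-9,70,4,20,100],[0,0,-13,105,7,20,100],[0,0,-17,140,10,20,100]]'
python3 -m handwheel '[[0,0,-3,25,2,0,100],[0,0,-4,36,3,0,100],[0,0,-4,39,3,0,100],[0,0,-4,39,3,-10,100],[0,0,-4,39,3,-20,100]]'
python3 - <<'E'
from h import *
print(r.state()["tool_pos"],r.state()["tcp_rot"].round(3))
c=snap("scene","s8"); sheet("pics/s8.png",(c["frame"],(90,120,250,330)),s=3)
E
```

```text
clock: 22.02
tool_pos: [437.6, -302.1, 186.5]
tcp_rot: [0.0, -0.135, 0.991, -0.0]
contact_force: [-0.4, 0.4, -0.1]
finger_gap: 0.845
clock: 22.43
tool_pos: [436.9, -301.7, 271.2]
tcp_rot: [-0.002, -0.135, 0.991, 0.001]
contact_force: [0.6, -1.3, 1.3]
finger_gap: 0.999
clock: 22.85
tool_pos: [578.6, -291.9, 292.2]
tcp_rot: [0.0, 0.015, 1.0, -0.0]
contact_force: [-0.4, -0.1, 0.4]
finger_gap: 1.0
clock: 23.27
tool_pos: [614.6, -290.0, 271.0]
tcp_rot: [-0.001, 0.048, 0.999, -0.0]
contact_force: [-0.4, -0.5, -1.1]
finger_gap: 0.994
[ 614.58577488 -289.96270648  271.01374363] [-0.001  0.048  0.999 -0.   ]
```

View pics/s8.png

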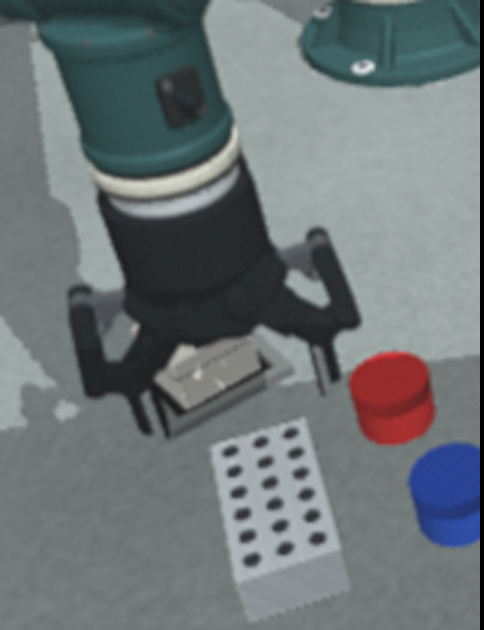

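The box sits in its recess at crop (215,370). The gripper is aligned over the block and well clear of the red jar. Descending.

```bash
python3 -m handwheel '[[0,0,0,1,1,-12,100],[0,0,0,2,1,-36,100],[0,0,0,2,1,-60,100],[0,0,0,2,1,-76,100],[0,0,0,2,1,-84,100]]'
python3 -m handwheel '[[0,0,0,0,0,-3,100],[0,0,0,0,0,-5,100],[0,0,0,0,0,-6,100],[0,0,0,0,0,-6,100],[0,0,0,0,0,-6,94]]'
python3 -m handwheel '[[0,0,0,0,0,0,88],[0,0,0,0,0,0,84],[0,0,0,0,0,0,80],[0,0,0,0,0,0,76],[0,0,0,0,0,0,70]]' 110
python3 -m handwheel '[[0,0,0,0,0,0,55],[0,0,0,0,0,0,55],[0,0,0,0,0,0,55],[0,0,0,0,0,0,55]]' 110
```

```text
clock: 23.73
tool_pos: [616.4, -287.9, 184.3]
tcp_rot: [-0.003, 0.048, 0.999, 0.001]
contact_force: [-0.4, -0.2, -0.5]
finger_gap: 0.998
clock: 24.15
tool_pos: [618.9, -288.3, 182.6]
tcp_rot: [0.001, 0.048, 0.999, -0.0]
contact_force: [0.0, 0.9, -0.5]
finger_gap: 0.939
clock: 24.57
tool_pos: [618.6, -289.3, 182.5]
tcp_rot: [0.001, 0.048, 0.999, -0.001]
contact_force: [-1.1, -0.4, 4.7]
finger_gap: 0.72
clock: 24.9
tool_pos: [618.6, -289.4, 182.8]
tcp_rot: [0.001, 0.048, 0.999, -0.001]
contact_force: [-1.3, -1.6, 6.5]
finger_gap: 0.702
```

```bash
python3 -m handwheel '[[0,0,0,0,0,2,55],[0,0,0,0,0,6,55],[0,0,0,0,0,14,55],[0,0,0,0,0,26,55],[0,0,0,0,0,40,55]]' 110
python3 -m handwheel '[[0,0,0,0,0,16,55],[0,0,0,0,0,30,55],[0,0,0,0,0,40,55],[0,0,0,0,0,45,55],[0,0,0,0,0,45,55]]'
python3 -m handwheel '[[0,0,0,0,5,0,55],[0,0,1,0,16,0,55],[0,0,2,0,34,0,55],[0,0,3,0,58,0,55],[0,0,4,0,85,0,55]]'
python3 - <<'E'
from h import *
print(r.state()["tool_pos"],r.state()["tcp_rot"].round(3),r.state()["wrist_torque"].round(2))
c=snap("scene","s9"); sheet("pics/s9.png",(c["frame"],(90,120,290,320)),s=3)
E
```

```text
clock: 25.32
tool_pos: [618.0, -287.5, 221.5]
tcp_rot: [-0.001, 0.047, 0.999, 0.001]
contact_force: [-0.2, -0.6, -4.8]
finger_gap: 0.705
clock: 25.73
tool_pos: [619.0, -288.3, 268.5]
tcp_rot: [0.002, 0.048, 0.999, -0.001]
contact_force: [-0.0, -0.5, -4.1]
finger_gap: 0.703
clock: 26.15
tool_pos: [617.9, -201.3, 265.6]
tcp_rot: [-0.001, 0.012, 1.0, 0.0]
contact_force: [0.6, 0.8, -4.4]
finger_gap: 0.71
[ 617.9327211  -201.27695609  265.59802832] [-0.001  0.012  1.     0.   ] [ 0.06 -0.02 -0.03]
```

View pics/s9.png

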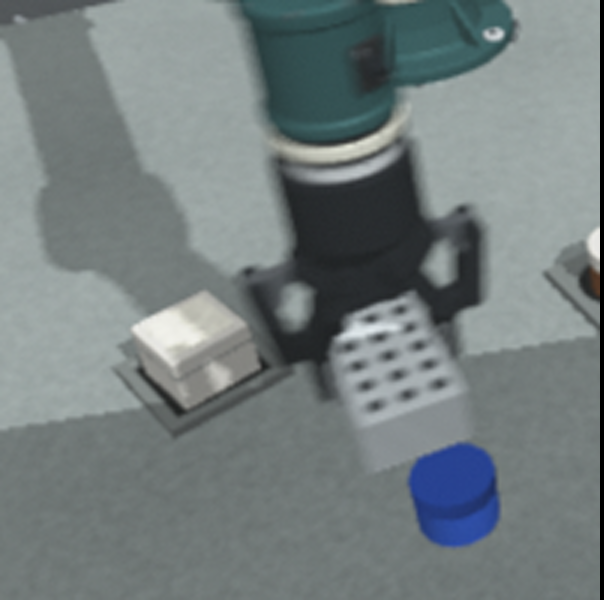

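The box is seated flat in its recess at crop (200,350), and the block is held level above the jars.

```bash
python3 -m handwheel '[[0,0,1,0,31,0,55],[0,0,2,0,63,0,55],[0,0,3,0,95,0,55],[0,0,4,0,127,0,55],[0,0,5,0,159,0,55]]'
python3 -m handwheel '[[0,0,1,0,32,0,55],[0,0,2,0,64,0,55],[0,0,3,0,96,0,55],[0,0,4,0,128,0,55],[0,0,5,0,160,0,55]]'
python3 -m handwheel '[[0,0,1,0,31,0,55],[0,0,2,0,61,0,55],[0,0,3,0,89,0,55],[0,0,4,0,115,0,55],[0,0,5,0,138,0,55]]'
python3 -m handwheel '[[0,0,0.3,0,20,0,55],[0,0,0.5,0,35,0,55],[0,0,0.5,0,45,0,55],[0,0,0.5,0,49,0,55],[0,0,0.5,0,49,0,55]]'
python3 -m handwheel '[[0,0,0,0,0,0,55],[0,0,0,0,0,0,55],[0,0,0,0,0,0,55]]'
python3 - <<'E'
from h import *
print(r.state()["tool_pos"],r.state()["tcp_rot"].round(3),r.state()["wrist_torque"].round(2))
c=snap("scene","sa"); t=snap("top","ta");sheet("pics/sa.png",(c["frame"],(340,70,480,240)),(t["frame"],(195,155,250,275)),s=4)
E
```

```text
clock: 26.62
tool_pos: [617.6, -40.2, 265.7]
tcp_rot: [-0.001, -0.033, 0.999, 0.001]
contact_force: [1.0, 0.3, -5.0]
finger_gap: 0.704
clock: 27.03
tool_pos: [616.9, 119.7, 265.7]
tcp_rot: [-0.001, -0.076, 0.997, 0.001]
contact_force: [0.2, 0.1, -5.2]
finger_gap: 0.703
clock: 27.45
tool_pos: [616.2, 258.5, 265.5]
tcp_rot: [-0.001, -0.121, 0.993, 0.001]
contact_force: [0.1, 0.1, -4.7]
finger_gap: 0.708
clock: 27.87
tool_pos: [617.8, 304.1, 266.1]
tcp_rot: [-0.0, -0.123, 0.992, 0.0]
contact_force: [-0.0, -0.7, -4.8]
finger_gap: 0.7
clock: 28.12
tool_pos: [618.9, 300.8, 266.5]
tcp_rot: [-0.0, -0.121, 0.993, -0.001]
contact_force: [0.7, -0.6, -5.0]
finger_gap: 0.702
[618.906079   300.80302142 266.54813946] [-0.    -0.121  0.993 -0.001] [-0.02  0.01 -0.06]
```

View pics/sa.png

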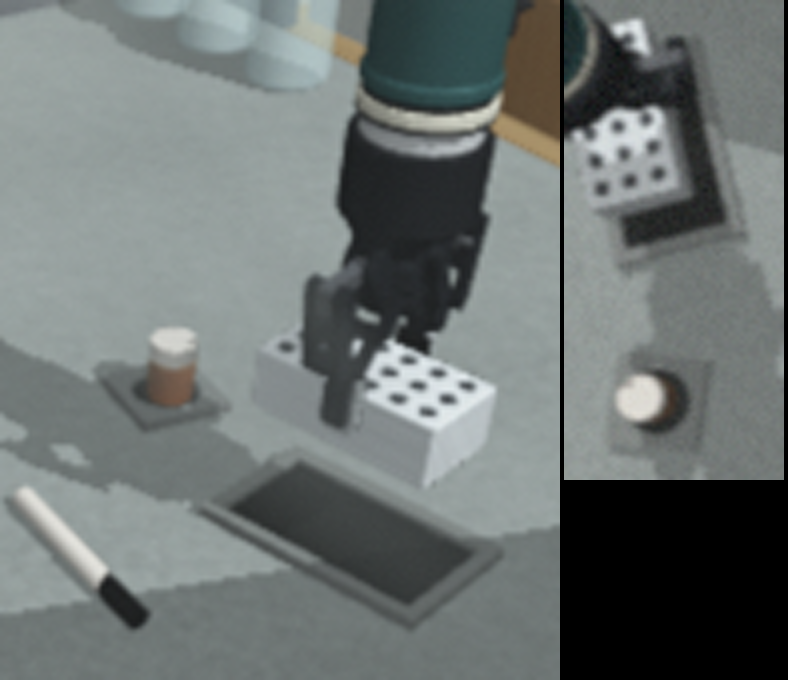

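The block is level above its recess. I'll check its position in the hand against the recess from corner points.

```bash
python3 - <<'E'
from h import *
c=load("sa.npz"); P=lambda x,y:(340+(x+.5)/4-.5,70+(y+.5)/4-.5)
a=np.radians(14.0); R=np.array([[np.cos(a),-np.sin(a)],[np.sin(a),np.cos(a)]])
T=np.array([618.9,300.8])
W=onz(c,[P(494,388),P(432,432),P(258,350)],123.8)[:,:2]; print("block top corners rel tool",((W-T)@R).round(1).tolist())
W=onz(c,[P(428,487),P(488,437),P(255,401)],83.8)[:,:2]; print("block bottom",((W-T)@R).round(1).tolist())
W=onz(c,[P(232,505),P(300,462),P(473,550),P(405,603)],5.5)[:,:2]; print("recess",W.round(1).tolist(),W.mean(0),((W-T)@R).round(1).tolist())
print("dark",dark(c,(396,184,460,222)))
E
```

```text
block top corners rel tool [[57.6, 25.5], [58.6, -36.0], [-58.2, -35.3]]
block bottom [[58.6, -28.3], [54.5, 37.8], [-61.6, -27.3]]
recess [[560.6, 255.5], [545.1, 321.5], [668.9, 352.0], [686.5, 283.4]] [615.25600043 303.12528608] [[-67.5, -29.8], [-66.6, 38.0], [60.9, 37.6], [61.3, -33.2]]
dark (104.0, array([620.1, 295. ]), array([158. ,  98.8]), 17.3)
```

```bash
python3 -m handwheel '[[0,0,0,-1,1.5,-10,55],[0,0,0,-1.5,3,-28,55],[0,0,0,-1.5,3,-48,55],[0,0,0,-1.5,3,-63,55],[0,0,0,-1.5,3,-70,55]]'
python3 -m handwheel '[[0,0,0,0,0,-2,55],[0,0,0,0,0,-3.5,55],[0,0,0,0,0,-4.5,55],[0,0,0,0,0,-5,55],[0,0,0,0,0,-5,55]]'
python3 -m handwheel '[[0,0,0,0,0,-0.5,55],[0,0,0,0,0,-1,55],[0,0,0,0,0,-1.5,55],[0,0,0,0,0,-1.5,55]]'
```

```text
clock: 28.63
tool_pos: [615.8, 305.4, 193.5]
tcp_rot: [-0.002, -0.122, 0.993, -0.001]
contact_force: [-0.7, -0.3, -6.2]
finger_gap: 0.708
clock: 29.05
tool_pos: [617.4, 306.1, 192.4]
tcp_rot: [0.001, -0.122, 0.993, 0.0]
contact_force: [0.2, 0.8, -5.8]
finger_gap: 0.706
clock: 29.38
tool_pos: [616.9, 306.0, 190.1]
tcp_rot: [0.0, -0.122, 0.993, 0.0]
contact_force: [1.0, -0.2, -4.7]
finger_gap: 0.702
```

```bash
python3 -m handwheel '[[0,0,0,0,-1,0,55],[0,0,0,0.5,-1.7,0,55],[0,0,0,0.5,-1.7,-0.8,55],[0,0,0,0.5,-1.7,-1.6,55],[0,0,0,0.5,-1.7,-2.4,55]]'
python3 -m handwheel '[[0,0,0,0,0,-0.4,55],[0,0,0,0,0,-0.8,55],[0,0,0,0,0,-1.2,55],[0,0,0,0,0,-1.2,55]]'
python3 -m handwheel '[[0,0,0,0,0,-0.3,55],[0,0,0,0,0,-0.6,55],[0,0,0,0,0,-0.6,55]]'
```

```text
clock: 29.8
tool_pos: [617.5, 304.2, 187.5]
tcp_rot: [-0.0, -0.122, 0.993, -0.0]
contact_force: [-0.2, -0.1, -4.9]
finger_gap: 0.704
clock: 30.13
tool_pos: [617.4, 304.3, 186.3]
tcp_rot: [-0.0, -0.122, 0.993, -0.0]
contact_force: [-0.2, -0.7, -5.2]
finger_gap: 0.703
clock: 30.38
tool_pos: [617.5, 304.3, 186.0]
tcp_rot: [0.0, -0.122, 0.993, 0.0]
contact_force: [0.1, -0.4, -4.6]
finger_gap: 0.701
```

```bash
python3 -m handwheel '[[0,0,0,0,0,-0.4,55],[0,0,0,0,0,-0.7,55],[0,0,0,0,0,-0.7,55]]'
python3 -m handwheel '[[0,0,0,0,0,-0.4,55],[0,0,0,0,0,-0.7,55],[0,0,0,0,0,-0.7,55]]'
```

```text
clock: 30.63
tool_pos: [617.5, 304.2, 185.9]
tcp_rot: [0.0, -0.122, 0.993, 0.0]
contact_force: [-3.2, -0.1, 2.9]
finger_gap: 0.708
clock: 30.88
tool_pos: [617.5, 304.2, 185.9]
tcp_rot: [-0.0, -0.122, 0.993, 0.0]
contact_force: [-3.3, -1.0, 8.4]
finger_gap: 0.704
```

```bash
python3 -m handwheel '[[0,0,0,0,0,0.4,60],[0,0,0,0,0,0.4,72],[0,0,0,0,0,0.4,80],[0,0,0,0,0,0.4,90],[0,0,0,0,0,0.4,97]]'
python3 -m handwheel '[[0,0,0,0,0,2,100],[0,0,0,0,0,12,100],[0,0,0,0,0,40,100],[0,0,0,0,0,75,100],[0,0,0,0,0,110,100]]'
python3 -m handwheel '[[0,0,0,0,0,35,100],[0,0,0,0,-20,65,100],[0,0,0,0,-50,80,100],[0,0,0,0,-88,85,100],[0,0,0,0,-125,85,100]]'
python3 -m handwheel '[[0,0,0,0,-38,0,100],[0,0,0,0,-76,0,100],[0,0,0,0,-108,0,100],[0,0,0,0,-130,0,100],[0,0,0,0,-140,0,100]]'
python3 - <<'E'
from h import *
s=r.state();print(s["tool_pos"],s["contact_force"].round(1))
c=snap("scene","sb"); t=snap("top","tb")
cv2.imwrite("pics/sb.png",np.vstack([cv2.resize(c["frame"][140:330,120:480],None,fx=2,fy=2),cv2.resize(t["frame"][140:280,180:460],(720,360))[:220]*0+cv2.resize(t["frame"][160:270,190:460],(720,220))]))
E
```

```text
clock: 31.3
tool_pos: [618.0, 304.4, 184.9]
tcp_rot: [0.001, -0.122, 0.993, 0.0]
contact_force: [-0.4, 0.5, -0.3]
finger_gap: 0.967
clock: 31.72
tool_pos: [617.2, 304.1, 295.9]
tcp_rot: [-0.001, -0.122, 0.993, -0.0]
contact_force: [0.2, 0.4, 0.9]
finger_gap: 0.999
clock: 32.13
tool_pos: [618.0, 178.7, 383.4]
tcp_rot: [0.003, -0.123, 0.992, 0.001]
contact_force: [0.9, -0.7, -0.6]
finger_gap: 1.0
clock: 32.55
tool_pos: [617.2, 34.1, 380.9]
tcp_rot: [0.0, -0.119, 0.993, -0.001]
contact_force: [0.1, -0.1, 0.6]
finger_gap: 1.006
[617.15675863  34.07605983 380.92406028] [ 0.1 -0.1  0.6]
```

View pics/sb.png

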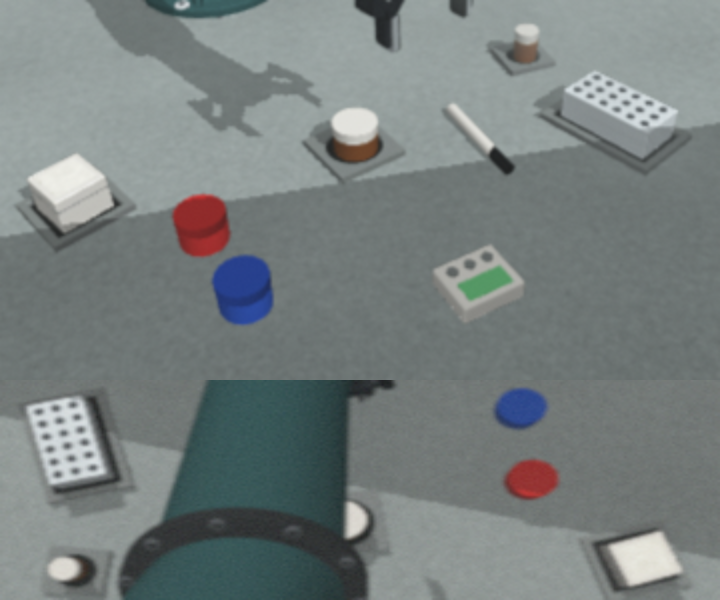

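All four things appear seated and the bystanders unmoved. One close check of the block and box before handing in.

```bash
python3 - <<'E'
from h import *
c=load("sb.npz"); t=load("tb.npz")
sheet("pics/sc.png",(c["frame"],(385,165,470,228)),(c["frame"],(125,210,190,266)),(t["frame"],(195,160,242,210)),s=4)
E
```

```text
(no output)
```

View pics/sc.png

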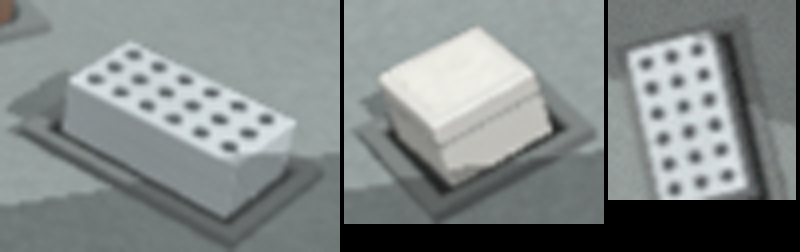

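```bash
python3 - <<'E'
from h import *
c=load("sb.npz");t=load("tb.npz"); P=lambda x,y,x0,y0,o:(x0+(x-o+.5)/4-.5,y0+(y+.5)/4-.5)
def rel(W,T,a):
    a=np.radians(a); R=np.array([[np.cos(a),-np.sin(a)],[np.sin(a),np.cos(a)]]); return ((W[:,:2]-T)@R).round(1).tolist()
print("block top z43",rel(onz(c,[P(70,81,385,165,0),P(130,42,385,165,0),P(295,124,385,165,0),P(235,160,385,165,0)],43),[616.3,304],14.3))
print("block top, top cam",rel(onz(t,[P(628,50,195,160,608),P(710,34,195,160,608),P(745,190,195,160,608),P(662,197,195,160,608)],43),[616.3,304],14.3))
print("box top z47",rel(onz(c,[P(381,80,125,210,344),P(475,28,125,210,344),P(546,78,125,210,344),P(436,140,125,210,344)],47),[436,-302.5],15.2))
E
```

```text
block top z43 [[-57.0, -32.7], [-57.3, 27.7], [61.5, 25.7], [56.7, -28.4]]
block top, top cam [[60.2, 30.4], [55.9, -29.3], [-62.0, -28.1], [-51.1, 29.8]]
box top z47 [[-23.6, -30.7], [-28.9, 25.5], [37.4, 32.4], [41.4, -31.4]]
```

```bash
python3 - <<'E'
from workcell import r
print(r.hand_in(), r.state()["clock"])
E
```

```text
the job is handed in; nothing more can be done
the job is handed in; nothing more can be done
```

I took the pile apart from the top down. The vial, jar, box and aluminium block each went into their own holder recess, one at a time and in that order. Each was lowered until the force reading showed contact, then released. I handed in at about 33 s on the robot's clock, and `r.hand_in()` gave no verdict.

**Seating:** every contact came within about 0.2 mm of the height expected for the recess floor. The final pictures show all four upright inside their recesses. The arm was clear of everything, with contact force about 0.

**Bystanders:** in the final pictures the pen, the timer and the red and blue jars look untouched. I judged this by eye, not by measurement.

**Weakest check:** the last corner measurement put the block within about 2 mm of its recess centre. The box came out about 6 mm off centre along one axis, close to its 7 mm of clearance. Those picked corners were noisy (about 65 mm across a 60 mm box). The contact height and the dark gap visible along both front edges still say it sits flat inside.

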